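# Change the sugar canister over to dose five

## Robot

A 6-joint arm with a two-finger parallel gripper is mounted at the origin on the work surface. World frame = base frame: x ahead of the robot, y to its left, z up, the work surface at z = 0. Lengths are in m, angles in rad, forces in N, time in s.
With the tool pointing down it reaches from about 0.15 to 0.775 m from the base axis. Payload 6.1 kg.
Tool frame: the origin (TCP) lies on the centre line of the jaws, within the pads' length; the fingertips stand 25 mm ahead of it and the grasp point (between the pads) lies 6 mm ahead of it; z points along the fingers, y is the line along which they close (so a half turn about z gives the same grasp; the last joint's range is limited). The gripper opens to 85 mm and grips with 20 to 120 N. Pads are 22 mm wide; open, the fingers measure 114 mm over their backs; the gripper's body (76 mm by 85 mm) begins 54 mm behind the grasp point. The pads swing forward as they close: fully open they stand 13 mm farther back than shut.
Start: joints at [-1.336, 0.126, -0.04, 1.405, 0, 1.571], TCP at [0.122, -0.511, 0.256] pointing down, gripper open.
Joint ranges: [-2.72, 2.72], [-0.95, 1.95], [-1.27, 1.35], [-1.78, 2.02], [-1.46, 1.47], [-3.14, 3.14]. Speed limits (rad/s): [2.39, 2.39, 3.01, 3.14, 3.14, 3.14].

## Interface

Orientations are given as a 3x3 rotation matrix whose columns are the frame's x, y, z axes.
In Python, from plant import manip, command_gripper, solver, capture, job_done, readout gives the robot as it stands. Calls block until the motion is done:
- manip.move_pose(position, orientation): joint-space move of the TCP to a pose.
- manip.movel(position, attitude=None, rate=0.15): straight line of the TCP; attitude=None keeps the orientation; rate is the mean speed in m/s.
- manip.goto_joints(angles): joint-space move.
- command_gripper(opening, strength=None): finger opening in m; strength is the grip in N (None keeps the last); returns when the fingers have stopped.
- manip.pause(seconds).
- solver.ik(position, orientation): joint angles nearest the present ones, or None.
- capture(name): name is "side" or "top"; returns a dict with "pixels" (420x560x3 uint8, red, green, blue), "depth" (420x560 float32, m along the optical axis (not along the pixel's ray), 0 where there is no reading), "fx", "fy", "cx", "cy" (pixels), "R" (3x3) and "t" (3): a world point X has camera coordinates R X + t. Camera axes: x right, y down, z forward; pixel columns grow to the right and rows downward; lengths in m; the calibration is good to about 2 mm. A picture is of the moment at which its call begins.
A pose or a line that the arm cannot do raises manip.Unreachable and nothing moves.
- job_done(): hands the job in; it is judged then, once.
Readings, each from a call of its own:
- readout.current_time(): time.
- readout.current_joint_pos(): joint angles.
- readout.current_qvel(): joint speeds.
- readout.current_joint_torque(): joint torques, N m.
- readout.current_eef_pos(): TCP position.
- readout.current_ee_rot(): TCP orientation.
- readout.current_force(): force on the tool from outside, world axes, zero at the start.
- readout.current_moment(): the same for the moment, N m.
- readout.current_finger_gap(): finger opening in m.
- readout.current_gripper_force(): force on a finger pad.
Only numpy, scipy, OpenCV 4.12 (cv2) and the standard library are available. Lean on these libraries where they do the work, as an engineer would, in place of code of your own. Each camera call takes 0.05 s, during which the arm holds its last target. There are 200 camera calls.

## Task

The sugar canister is being changed over to dose five. Turn the brass dose collar on its lid by pushing its lug, until the five-dot mark has clicked into its stop at the lid's fixed pointer; then spin the pivoted table sign half a turn, so that its five-dot face looks to the robot's side, about square with its foot. Leave everything else where it stands, and let go of everything.

Things in the scene. Friction and masses are not known exactly. Their poses are not given: they have to be found in the camera images.
- canister: Fixed glass sugar canister, 116 mm across, on a dark wood disc (144 mm across, 12 mm high), with a brass lid and dark steel cap. Origin: centre of its underside on the counter; z up, the collar's axis; -x is its front. On the lid's 48 mm wide cap a 20 mm finial is the highest point, 180 mm up. It stands on the left or right half of the counter, turned up to 0.4 rad, and cannot move.
- pointer (a point): Tip of the fixed dark steel pointer bar on the canister's lid: 9 mm wide, 157 to 163 mm above the counter, reaching from the cap to 36 mm from the axis, towards the canister's -x (front). The dose mark at its end is the one set.
- collar (a joint): Angle (rad) of the dose collar, counter-clockwise from above. Six spring detents 0.5236 rad (30 degrees) apart: 0 = dose one, 0.524 two, 1.047 three, 1.571 four, 2.094 five, 2.618 six; end stops 0.09 rad beyond one and six. Starts at one, two or three. Turning takes up to about 0.2 N m (2 N at the lug); left between two stops, it pulls itself into the nearer one.
- five_mark (a point): Middle of the five-dot mark (as on a die) on the collar's top, 48 mm from the axis, 155 mm above the counter. The collar is a knurled brass ring 120 mm across, 126 to 155 mm above the counter, turning about the canister's axis; one to six black dots at 30 degree steps, 41 to 54 mm from the axis, mark the doses.
- lug (a point): Point on the collar's single lug, a brass bar straight out from 60 to 110 mm from the axis, 14 mm wide, 129 to 153 mm above the counter. The point is on its centre line, 85 mm from the axis, 141 mm up. In the canister's frame the lug points 105 degrees + collar angle from +x towards +y: at dose one to the left (+y), at dose five to 225 degrees (front right). Free space below it.
- sign_foot: Fixed foot of the table sign: dark wood bar 60 (x) by 170 (y) by 16 mm high, with a 14 mm brass post in its middle up to 62 mm. Origin: centre of its underside; z is the sign's pivot axis; -x points to the robot's side. It stands on the other half of the counter from the canister, turned up to 0.4 rad, and cannot move.
- sign (a joint): Angle (rad) of the sign tile about its vertical pivot, counter-clockwise from above. 0 = tile along the foot, three-dot face towards the foot's -x side (robot), five-dot face away; +pi or -pi = five-dot face to the robot. Starts within 0.3 rad of 0, may go either way round to 0.4 rad past the half turn, and stays where it is left (friction 0.03 N m).
- sign_edge (a point): Middle of the tile's upright edge that is at the foot's +y end when the sign's angle is 0; 70 mm from the pivot, 109 mm above the counter. The tile: dark wood, 140 mm wide (70 mm either side of the pivot), 8 mm thick, 64 to 154 mm above the counter, with 16 mm brass dots: three in a slanting row on one face, five as on a die on the other.
- dasher: Bystander: amber glass bitters bottle, 54 mm across, 135 mm tall; origin at the centre of its underside.
- julep_cup: Bystander: silver cup, 80 mm across, 92 mm tall; origin under its centre.
- mallet: Bystander: steel ice mallet lying flat, about 245 mm long along its x axis, head 95 by 56 mm at +x; origin on the counter about its middle.
- pick_box: Bystander: walnut cocktail pick box, 114 by 174 by 58 mm plus a 10 mm knob; origin under its centre.
- jigger: Bystander: steel waisted jigger, 44 mm across, 75 mm tall; origin under its centre. It stands near the middle, between canister and sign.
- mixing_bowl: Bystander: white bowl, 90 mm across, 60 mm high; origin under its centre.
- coaster: Bystander: cork disc, 96 mm across, 6 mm thick; origin under its centre.
Things that resemble listed ones, but are neither listed nor needed, are in the scene too. There is more than one size of the canister; the one meant has the size given above.

How it is judged:
By the outcome, as a careful person would: the job done as asked, in the order asked, and still so for the second after the job is handed in, with the robot touching nothing.
It also fails if it takes over 67 s, if anything falls off the work surface, if the arm or the gripper's body presses on something with over 40 N, if the wrist force passes 120 N, or if a joint passes its speed limit or range.

## Working session

There is one attempt and no reset: what is moved stays moved. The work goes in short steps, each a Python script; the robot and the scene stay as the last script left them, time stands still between calls to the robot, and variables do not carry over. Pictures are saved under pics/ and viewed, at most 10 in all, crops included, and the job is handed in when it is done.

```bash
ls; mkdir -p pics; python3 - <<'E'
from plant import *
import cv2,numpy as np
for n in("top","side"):
    c=capture(n); cv2.imwrite(f"pics/{n}0.png",cv2.resize(c["pixels"][:,:,::-1],(800,600)))
    np.savez(f"{n}0.npz",**c)
    print(n,c["fx"],c["cx"],c["cy"],c["R"].round(3).tolist(),c["t"])
print(readout.current_time())
E
```

```text
pics
top 544.9646233659572 277.0228446663158 213.09675441674253 [[-0.023, -1.0, 0.006], [-0.993, 0.022, -0.115], [0.115, -0.009, -0.993]] [0.00728742 0.51744189 1.44701648]
side 452.2010436920878 275.31657319776116 209.53406359396044 [[0.994, -0.107, 0.01], [-0.074, -0.748, -0.66], [0.078, 0.655, -0.751]] [-0.50593746  0.10182717  1.28961348]
0.1
```

View pics/top0.png

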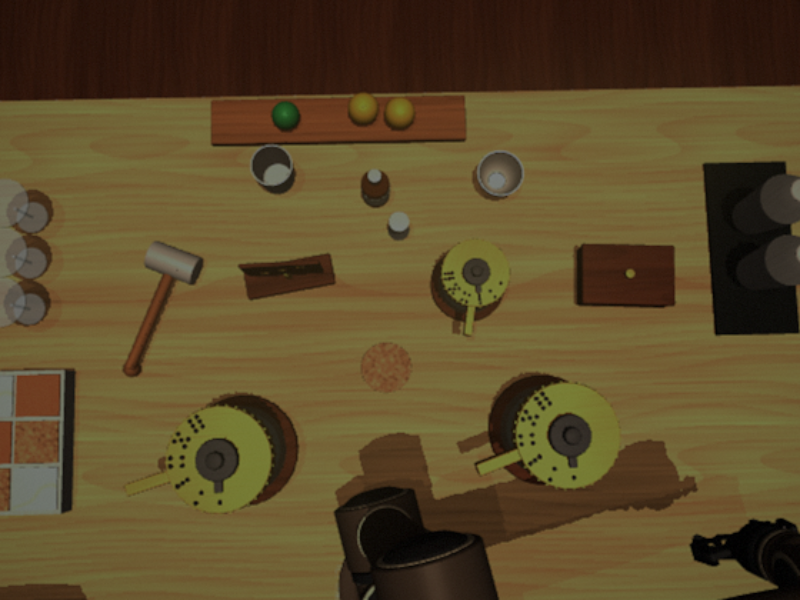

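View pics/side0.png

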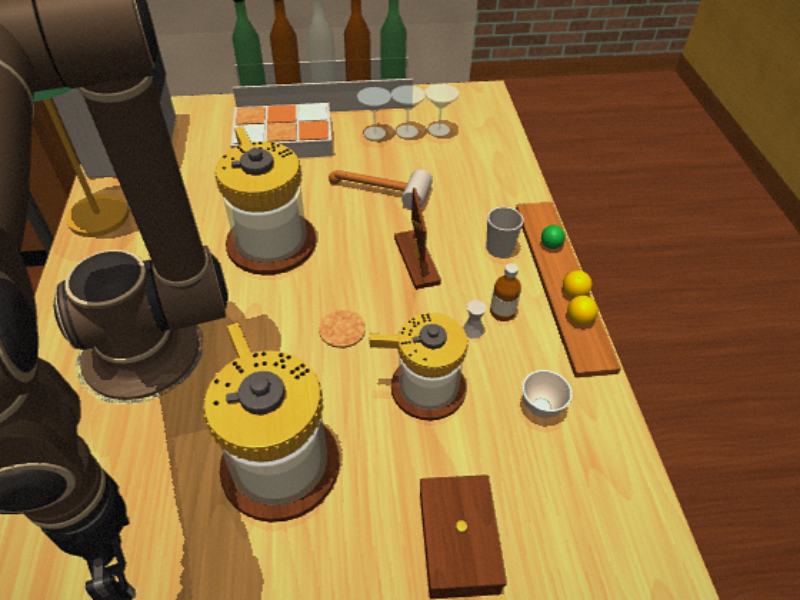

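The target canister is the small one on the right, at about (475,272) in the top view, with its lug near (469,320), so probably dose three. The sign is at about (288,275), and the jigger at (399,225). Next I'll fit these from the depth data.

```bash
cat > h.py <<'E'
import numpy as np,cv2
from scipy.optimize import least_squares
def cloud(c):
    d=c["depth"];v,u=np.indices(d.shape)
    P=np.stack([(u-c["cx"])/c["fx"]*d,(v-c["cy"])/c["fy"]*d,d],-1)
    X=(P-c["t"])@c["R"]; X[d<=0]=np.nan
    return X
def proj(c,X):
    p=c["R"]@np.array(X)+c["t"]; return np.array([c["cx"]+c["fx"]*p[0]/p[2],c["cy"]+c["fy"]*p[1]/p[2]])
def plane_img(c,z,x0,x1,y0,y1,s=0.0005):
    "orthographic resampling on plane z: rows x descending, cols y descending"
    xs=np.arange(x1,x0,-s);ys=np.arange(y1,y0,-s)
    G=np.stack(np.meshgrid(xs,ys,indexing='ij')+[np.full((len(xs),len(ys)),z)],-1) if False else np.dstack([*np.meshgrid(xs,ys,indexing='ij'),np.full((len(xs),len(ys)),z)])
    p=G@c["R"].T+c["t"]
    return cv2.remap(c["pixels"],(c["cx"]+c["fx"]*p[...,0]/p[...,2]).astype(np.float32),(c["cy"]+c["fy"]*p[...,1]/p[...,2]).astype(np.float32),cv2.INTER_CUBIC)
E
python3 - <<'E'
from h import *
c=dict(np.load("top0.npz"));X=cloud(c);I=c["pixels"].astype(float)
s=.7
def reg(u0,u1,v0,v1,z0,z1):
    P=X[int(v0*s):int(v1*s),int(u0*s):int(u1*s)].reshape(-1,3); C=I[int(v0*s):int(v1*s),int(u0*s):int(u1*s)].reshape(-1,3)
    m=(P[:,2]>z0)&(P[:,2]<z1); return P[m],C[m]
P,C=reg(430,520,230,345,.143,.159)
f=least_squares(lambda q:np.clip(np.hypot(P[:,0]-q[0],P[:,1]-q[1])-.06,0,.01),P[:,:2].mean(0)).x
# circle by hull of non-lug: iterate excluding lug sector
m=np.ones(len(P),bool)
from scipy.spatial import ConvexHull
a=np.arctan2(P[:,1]-f[1],P[:,0]-f[0]);r=np.hypot(*(P[:,:2]-f).T)
for _ in range(5):
    a=np.arctan2(P[:,1]-f[1],P[:,0]-f[0]);r=np.hypot(*(P[:,:2]-f).T)
    L=P[r>.07]; la=np.arctan2(*(L[:,:2].mean(0)-f)[::-1])
    k=P[np.abs(np.angle(np.exp(1j*(a-la))))>.25]; h=k[ConvexHull(k[:,:2]).vertices]
    g=least_squares(lambda q:np.hypot(h[:,0]-q[0],h[:,1]-q[1])-q[2],[*f,.06]).x; f=g[:2]
print("collar",g,"lug ang deg",np.degrees(la)%360,"lug r max",r.max())
P,C=reg(450,505,245,320,.159,.2); 
print("cap mean",P.mean(0),len(P)); Q=P[P[:,2]>.17];print("fin",Q.mean(0),len(Q))
rr=np.hypot(*(P[:,:2]-f).T);Q=P[rr>.028];print("pointer",Q.mean(0)-[*f,0],len(Q),np.degrees(np.arctan2(*(Q.mean(0)[:2]-f)[::-1]))%360)
P,C=reg(225,345,240,310,.06,.165)
def pca(P):
    m=P[:,:2].mean(0);w,V=np.linalg.eigh(np.cov((P[:,:2]-m).T));e=V[:,1];e=e*np.sign(e[1]);t=(P[:,:2]-m)@e
    return m,e,t.min(),t.max(),np.degrees(np.arctan2(e[1],e[0]))-90,len(P)
print("tile",pca(P)); T=P[P[:,2]>.145];print("tile top",pca(T))
P,C=reg(225,345,240,310,.011,.022);m=cv2.minAreaRect(P[:,:2].astype(np.float32));print("foot",m,cv2.boxPoints(m).round(3).tolist())
def obj(n,u,v,w):
    P,_=reg(u-w,u+w,v-w,v+w,.015,.3);print(n,P.min(0).round(3),P.max(0).round(3))
obj("jig",399,225,18);obj("dash",375,187,22);obj("can r big",565,440,100);obj("can l big",220,460,105)
obj("cup",272,168,26);obj("bowl",500,173,26);obj("box",626,275,50)
cv2.imwrite("pics/ortho0.png",np.hstack([cv2.resize(plane_img(c,.155,f[0]-.12,f[0]+.08,f[1]-.1,f[1]+.1),(400,400)),cv2.resize(plane_img(c,.1,.37,.57,.03,.23),(400,400))])[:,:,::-1]*1.0)
E
```

```text
collar [ 0.55597458 -0.14450253  0.06051531] lug ang deg 170.53591962191865 lug r max 0.10986150531185901
cap mean [ 0.55180534 -0.14257494  0.16697238] 426
fin [ 0.55555504 -0.14221087  0.17587754] 99
pointer [-0.01115204  0.00425009  0.1605712 ] 119 159.13792420126234
tile (array([0.57629446, 0.19713052]), array([-0.03089343,  0.99952268]), np.float64(-0.0681563662839809), np.float64(0.07099798648896379), np.float64(1.7703445798625097), 485)
tile top (array([0.57814735, 0.19821203]), array([-0.02961433,  0.9995614 ]), np.float64(-0.06868808788091169), np.float64(0.06997074026291833), np.float64(1.6970244529516094), 201)
foot ((0.5690544843673706, 0.1960539072751999), (0.09880930930376053, 0.17647936940193176), 21.818103790283203) [[0.49000000953674316, 0.25999999046325684], [0.5559999942779541, 0.09600000083446503], [0.6480000019073486, 0.13199999928474426], [0.5820000171661377, 0.29600000381469727]]
jig [ 0.648 -0.032  0.016] [0.687 0.003 0.083]
dash [0.71  0.004 0.015] [0.762 0.056 0.142]
can r big [ 0.175 -0.365  0.015] [ 0.377 -0.126  0.264]
can l big [0.149 0.186 0.015] [0.434 0.513 0.266]
cup [0.736 0.182 0.015] [0.846 0.281 0.099]
bowl [ 0.714 -0.252  0.015] [ 0.804 -0.164  0.069]
box [ 0.501 -0.532  0.015] [ 0.621 -0.352  0.075][ WARN:0@0.378] global loadsave.cpp:1063 imwrite_ Unsupported depth image for selected encoder is fallbacked to CV_8U.
```

View pics/ortho0.png

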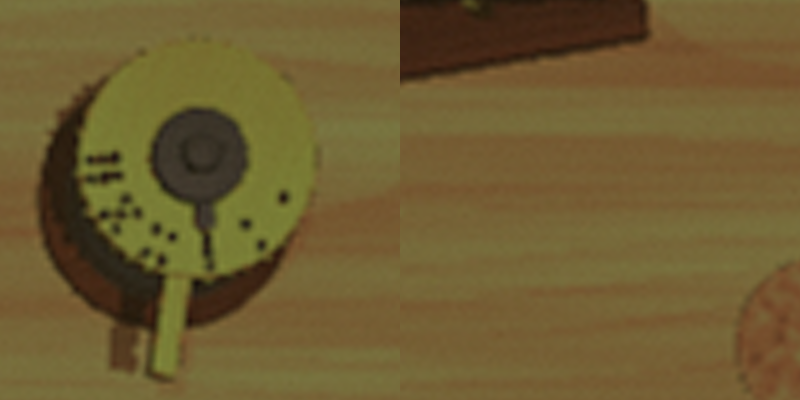

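Dose three is set: the pointer sits at the three-dot mark, the canister yaw is about 5° and the lug is at about 170.5°. It needs to end at about 230.5°. I'll hover over the lug and view the foot orthographically.

```bash
cat >> h.py <<'E'
C=np.array([.556,-.1435])
def down(yaw):
    "tool z down, tool y along heading yaw (rad)"
    y=np.array([np.cos(yaw),np.sin(yaw),0]);z=np.array([0,0,-1.]);return np.stack([np.cross(y,z),y,z],1)
def lugpose(a,z,r=.088):
    a=np.radians(a);return np.array([C[0]+r*np.cos(a),C[1]+r*np.sin(a),z])
E
python3 - <<'E'
from h import *
from plant import *
p=readout.current_eef_pos();R0=readout.current_ee_rot();print(R0.round(2).tolist())
manip.movel([p[0],p[1],.43],rate=.3)
best=[]
for flip in(0,1):
    qs=[solver.ik(lugpose(a,.153),down(np.radians(a+90+180*flip))) for a in(170.5,200,237)]
    print(flip,[None if q is None else np.round(q,2).tolist() for q in qs])
    if all(q is not None for q in qs): best.append((abs(qs[0][5]),flip))
fl=min(best)[1];print("flip",fl)
manip.move_pose(lugpose(170.5,.35),down(np.radians(170.5+90+180*fl)))
command_gripper(.030,20)
print(readout.current_joint_pos().round(2),readout.current_time(),readout.current_finger_gap())
c=capture("side");t=dict(np.load("top0.npz"))
o=plane_img(t,.016,.5,.66,.08,.32)
s=cv2.resize(c["pixels"],(560,420))
W=np.zeros((600,800,3),np.uint8);W[:420,:560]=s;o2=cv2.resize(o,(270,180));W[420:600,:270]=o2
cv2.imwrite("pics/h1.png",W[:,:,::-1])
cv2.imwrite("pics/foot.png",cv2.resize(np.clip(o*1.8,0,255).astype(np.uint8),(720,480))[:,:,::-1])
E
```

```text
[[0.97, 0.23, -0.0], [0.23, -0.97, 0.0], [0.0, -0.0, -1.0]]
0 [[-0.27, 0.07, -0.32, 1.17, 0.0, 3.04], [-0.35, 0.11, -0.29, 1.18, 0.0, 2.44], [-0.4, 0.2, -0.18, 1.19, 0.0, 1.74]]
1 [[-0.27, 0.07, -0.32, 1.17, 0.0, -0.1], [-0.35, 0.11, -0.29, 1.18, 0.0, -0.7], [-0.4, 0.2, -0.18, 1.19, 0.0, -1.4]]
flip 1
[-0.27  0.07  0.11  1.61  0.   -0.1 ] 3.2917 0.02982067576381846
```

View pics/h1.png

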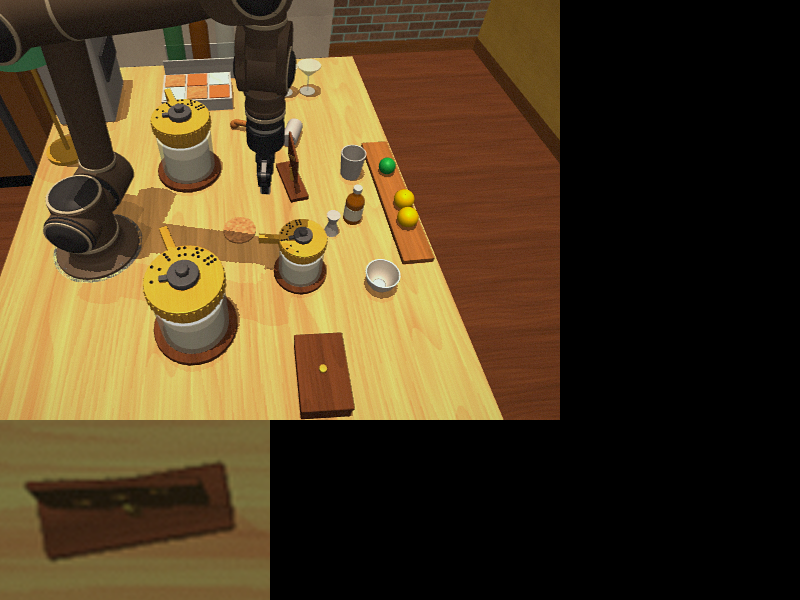

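View pics/foot.png

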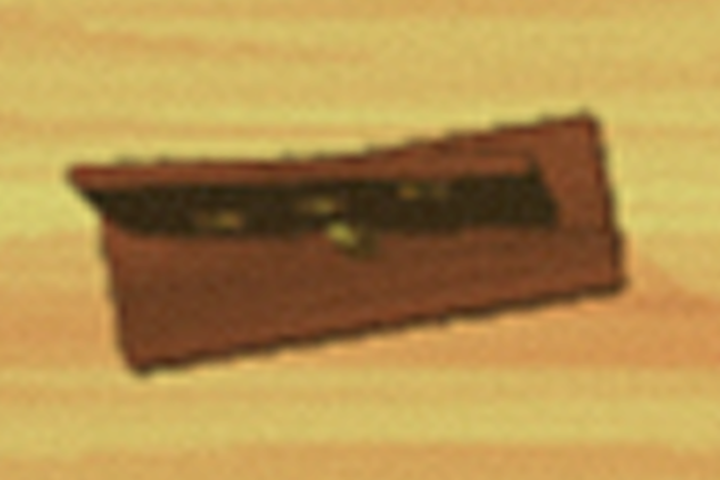

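The arm clears everything from the hover pose. The foot's front edge runs from (138,372) to (622,290) in the enlarged view, which gives a foot yaw of about 9.6°, a pivot at about (0.578, 0.1975) and a tile yaw of about 1.7°. Now I'll straddle the lug and push it round.

```bash
python3 - <<'E'
from h import *
from plant import *
D=lambda a:down(np.radians(a+270))
manip.movel(lugpose(170.5,.2),rate=.2);manip.movel(lugpose(170.5,.153),rate=.08)
print("F",readout.current_force().round(1))
for a in np.arange(174.5,237,4).tolist()+[236.3]:
    manip.movel(lugpose(a,.153),D(a),rate=.06)
    print(a,readout.current_force().round(1),end=' ')
manip.movel(lugpose(231,.153),D(231),rate=.06)
manip.pause(.3);print("\nF",readout.current_force().round(1))
manip.movel(lugpose(231,.25),rate=.15);manip.movel(lugpose(231,.43),rate=.3)
p=np.array([.578,.1975]);s=[]
for k in(0,1):
    q=solver.ik([*p,.155],down(np.radians(91.7+90+180*k)));print(k,None if q is None else q.round(2))
t0=np.radians(1.7+90+90)
q=[solver.ik([*p,.4],down(t0+np.pi*k)) for k in(0,1)]
print(q[0][5],q[1][5])
k=0 if abs(q[0][5])<abs(q[1][5]) else 1
manip.move_pose([*p,.35],down(t0+np.pi*k))
c=capture("top");np.savez("top1.npz",**c);print(readout.current_time())
cv2.imwrite("pics/h2.png",cv2.resize(np.clip(plane_img(c,.155,C[0]-.12,C[0]+.08,C[1]-.1,C[1]+.1)*1.5,0,255).astype(np.uint8),(500,500))[:,:,::-1])
E
```

```text
F [ 0.1 -0.4 -0. ]
174.5 [-0.   0.4  0.3] 178.5 [-0.3  1.6  0.2] 182.5 [0.5 0.9 1.3] 186.5 [ 0.1 -0.5 -0.1] 190.5 [-0.   1.   0.7] 194.5 [ 0.2 -0.6 -0.6] 198.5 [0.  0.4 0.4] 202.5 [-0.2 -0.2 -0.8] 206.5 [0.2 0.2 0.6] 210.5 [-0.5  0.6  0.2] 214.5 [-0.6  0.3  0.2] 218.5 [ 0.1  1.2 -0.5] 222.5 [ 0.2 -0.3  0.5] 226.5 [0.8 0.9 0.4] 230.5 [ 0.2 -0.4 -0.1] 234.5 [-0.   0.5  0.9] 236.3 [ 0.2 -0.5 -0.5] 
F [-0.2  0.2 -0.7]
0 [ 0.33  0.3  -0.04  1.23  0.   -1.27]
1 [ 0.33  0.3  -0.04  1.23  0.    1.87]
-1.271209391883633 1.8703832617061602
12.975
```

View pics/h2.png

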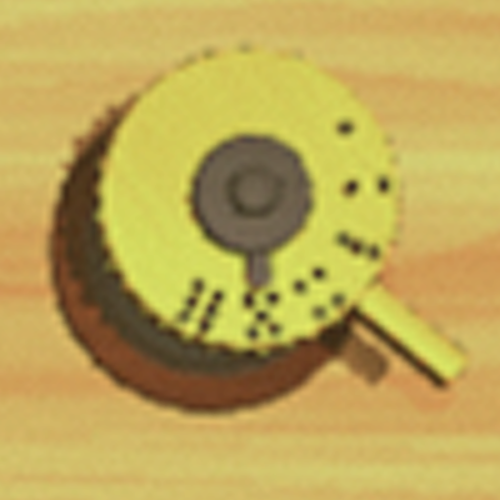

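The five-dot mark at (264,315) now lies at the pointer tip (258,285), with the lug to the front right. I'll check the lug angle numerically, then turn the sign.

```bash
cat > lug.py <<'E'
from h import *
def lugang(c):
    P=cloud(c).reshape(-1,3);P=P[(P[:,2]>.143)&(P[:,2]<.159)];v=P[:,:2]-C;r=np.hypot(*v.T);v=v[(r>.07)&(r<.112)]
    m=v.mean(0);return np.degrees(np.arctan2(m[1],m[0]))%360
def tile(c):
    P=cloud(c).reshape(-1,3);P=P[(P[:,2]>.145)&(P[:,2]<.162)&(np.hypot(P[:,0]-.578,P[:,1]-.1975)<.08)];m=P[:,:2].mean(0)
    w,V=np.linalg.eigh(np.cov((P[:,:2]-m).T));e=V[:,1]*np.sign(V[1,1]);return m,np.degrees(np.arctan2(-e[0],e[1])),len(P)
E
python3 - <<'E'
from lug import *
from plant import *
print("lug",lugang(dict(np.load("top0.npz"))),lugang(dict(np.load("top1.npz"))))
p=[.578,.1975]
manip.movel([*p,.21],rate=.2)
command_gripper(.016,20)
manip.movel([*p,.157],rate=.08);print("F",readout.current_force().round(1))
q=readout.current_joint_pos();print(q.round(2))
for d in np.linspace(0,np.radians(172.1),9)[1:]:
    g=q.copy();g[5]+=d;manip.goto_joints(g);print(readout.current_force().round(1),end=' ')
command_gripper(0.0,20);print("\ngap",readout.current_finger_gap(),readout.current_force().round(1))
R=readout.current_ee_rot();print("tool y yaw",np.degrees(np.arctan2(R[1,1],R[0,1])))
command_gripper(.02);manip.movel([*p,.25],rate=.15);manip.movel([*p,.43],rate=.3)
manip.goto_joints([-1.0,*readout.current_joint_pos()[1:]])
c=capture("top");print("tile",tile(c),"lug",lugang(c),readout.current_time())
s=capture("side")
W=np.zeros((600,800,3),np.uint8);W[:300,:400]=cv2.resize(c["pixels"],(400,300));W[:300,400:]=cv2.resize(s["pixels"],(400,300))
a=np.clip(plane_img(c,.1,.48,.68,.07,.33)*1.6,0,255).astype(np.uint8);W[300:,:390]=cv2.resize(a,(390,300))
u,v=map(int,proj(s,[.578,.1975,.1]));W[300:,400:]=cv2.resize(s["pixels"][v-45:v+45,u-60:u+60],(400,300))
cv2.imwrite("pics/h3.png",W[:,:,::-1])
E
```

```text
lug 171.1707311053424 230.5897875795691
F [-0.4 -0.2  0.8]
[ 0.33  0.3  -0.04  1.23  0.   -1.27]
[2.1 1.4 1.5] [ 1.8 -0.3  0.5] [1.7 0.1 1.3] [-0.1 -0.4  0.7] [-1.1  3.7  0.2] [-0.2  3.7 -0.4] [0.8 1.8 0.1] [1.8 2.1 0.9] 
gap 0.0072857636225523055 [14.   2.5 -5.6]
tool y yaw 9.776323531921108
tile (array([0.57823898, 0.19798236]), np.float64(9.726027770800545), 204) lug 230.67539441023183 23.3167
```

View pics/h3.png

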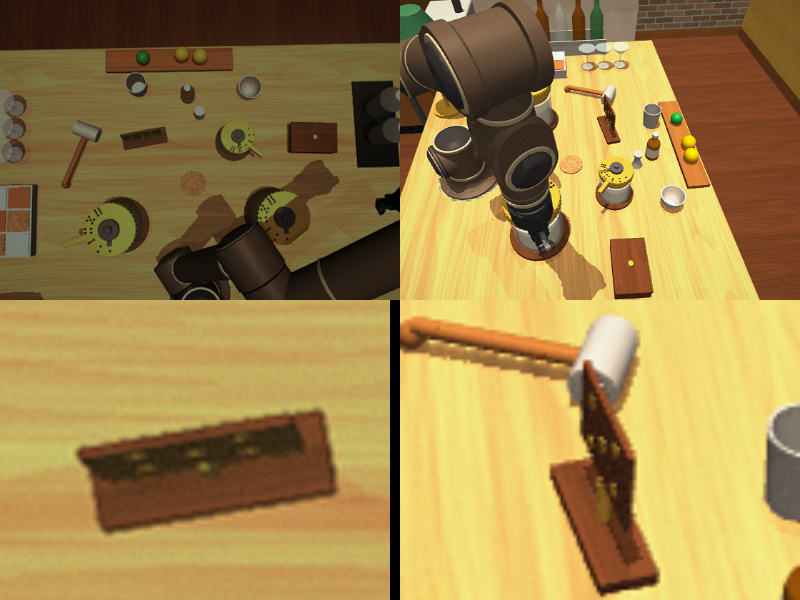

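The tile is square with the foot (9.7° against 9.6°) with its five-dot face to the robot. The collar is at five (lug at 230.7°), and the gripper is clear at z = 0.43.

```bash
python3 -c "
from plant import *
print(readout.current_force().round(1));print(job_done())"
```

```text
[ 0.1 -0.6 -0.5]
the job is handed in; nothing more can be done
None
```

The job is handed in: the dose collar sits at five, the sign's five-dot face looks to the robot square with its foot, and the arm touches nothing, about 23 s in on the robot's clock.

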